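Tip the lamp ball into the dish and hold the dish out, turned

TASK

Pick up the yellow scoop by its green grip and, close above the dish, tip it nose-down, never steeper than about 45 degrees, so that the brass lamp ball rolls gently into the dish; then level the scoop, set it down standing on the bare desk and let go of it. Next lift the dish by its upright green grip straight up off the mat, and only then turn it a quarter turn anticlockwise (seen from above) over the mat, so that the green grip comes to your side of the dish and the red tab offers itself to the person opposite, keeping the dish level and the ball in the middle throughout. Finish while still holding the dish level and still about 10 cm above the middle of the mat, with the scoop left standing and the stapler, tape roll, screwdriver and mug undisturbed.

Things in the scene. Friction and masses are not known exactly. Their poses are not given: they have to be found in the camera images.
- dish: loose dished steel plate, 160 mm across, rim 31 mm high, about 0.2 kg, starting in the middle of the mat, axes along the mat's, green grip at +y (left), red tab at -y. Origin: centre of its underside, z up. An inner flat 26 mm across lies 8 mm up; round it a 12 degree slope to radius 47 mm (15 mm up), then 27 degrees to the rim
- dish_center (a point): middle of the dish's inner floor, 8 mm above its underside; axes as the dish
- dish_grip (a point): point to grip on the dish's upright green grip plate, 88 mm from the dish's centre on its +y side, 55 mm above its underside. The plate is 40 mm along x, 10 mm thick along y (fingers close along the dish's y), from 18 to 78 mm above the underside; fingertips must stay above the 31 mm rim. Axes as the dish
- dish_tab (a point): outer end of the dish's flat red tab, 124 mm from the dish's centre on its -y side, 26 mm above its underside; the tab is 32 mm wide, 8 mm thick. Axes as the dish
- mat: square cork mat, 190 x 190 x 6 mm, fixed to the desk, slanted by up to 0.35 rad; origin at the centre of its underside; its x points away from the robot, y to the left. The dish starts on its middle, green grip at the mat's +y; after the quarter turn the grip lies at the mat's -x (robot) side
- scoop: loose yellow scoop, 118 mm long (x -58 to +60 mm), 56 wide, walls 33 high and 4 thick, about 0.13 kg, standing on the desk. Origin: on its underside below the grip; x towards the open nose, z up. Floor 5 mm thick, flat to x = 20 mm, then a ramp up at 15 degrees to the lip: the ball rolls out once the nose is tipped down by more than about 20 degrees; 35 does it well
- scoop_grip (a point): point to grip on the scoop's upright green grip plate, above its origin, 68 mm above the underside. The plate is 40 mm along x, 10 mm thick along y (fingers close along the scoop's y), 48 to 90 mm high, on a bridge 24 mm long under which the ball passes. Axes as the scoop
- scoop_lip (a point): upper edge of the scoop's pouring lip: 60 mm ahead of the grip along x, 15.5 mm above the underside; axes as the scoop
- ball_center (a point): centre of the loose brass ball, 30 mm across, about 50 g; starts lying on the scoop's floor. It has some rolling resistance: it rests on slopes of up to about 7 degrees
- stapler: bystander: red and black stapler, 130 x 36 x 60 mm, loose; origin under its centre, length along x
- tape: bystander: roll of brown tape lying flat, 84 mm across, 24 mm high, loose; origin under its centre
- screwdriver: bystander: blue screwdriver lying along its x, 200 mm long, 26 mm thick, loose; origin under its centre
- mug: bystander: white mug, 76 mm across, 88 mm high, handle towards its +y, loose; origin under its centre
- ball: the brass ball itself, 30 mm across; its origin is a point on its surface that turns with it as it rolls: use ball_center for its place
Mind the look-alikes: they are no part of the job. Of the things that look like the scoop, take the one that is farthest to the robot's left at the start.

How it is judged:
On the way, in this order (a step that is already met when the one before it is completed fails the run):
1. the scoop is held in the air, tipped nose-down by more than 17 degrees, with its lip over the dish (angle between scoop's own z axis and vertical above 0.3 rad and height (world z) of scoop_grip above 0.09 m and horizontal distance between scoop_lip and dish_center below 0.08 m and contact force between the fingers and scoop above 0.5 N), for 0.1 s.
2. the ball lies in the middle of the dish (within 25 mm) and the scoop stands level on the desk, released (horizontal distance between ball_center and dish_center below 0.025 m and z of ball_center in the frame of dish_center below 0.028 m and height (world z) of scoop below 0.006 m and angle between scoop's own z axis and vertical below 0.1 rad and contact force between the fingers and scoop below 0.1 N and contact force between scoop and dish below 0.1 N and contact force between scoop and mat below 0.1 N), for 0.2 s.
3. the dish is lifted at least 30 mm off the mat, level and not yet turned (within 20 degrees) (height (world z) of dish above 0.036 m and angle between dish's own z axis and vertical below 0.17 rad and angle between the y axis of dish and the y axis of mat, either way round below 0.35 rad and contact force between the fingers and dish above 0.5 N), for 0.1 s.
At the end, for the whole second after the job is handed in: Dish held by the fingers alone, 60-160 mm above the mat, within 50 mm of its middle, level within 5.7 deg, turned a quarter anticlockwise within 10 deg, still; ball within 25 mm of the dish's middle; scoop standing level on the bare desk, released (all of step 2 and height (world z) of dish between 0.066 and 0.166 m and horizontal distance between dish_center and mat below 0.05 m and angle between dish's own z axis and vertical below 0.1 rad and angle between the y axis of dish and the x axis of mat, either way round below 0.17 rad and x of dish_grip in the frame of mat below -0.03 m and linear speed of dish below 0.03 m/s and angular speed of dish below 0.15 rad/s and contact force between the fingers and dish above 0.5 N and contact force between dish and mat below 0.1 N); the arm keeps its last pose, push and grip.
It fails at once if the scoop is tipped more than 52 degrees (angle between scoop's own z axis and vertical above 0.91 rad).
It fails at once if the ball falls on the desk, or drops into the dish from high up (faster than 1.1 m/s) (height (world z) of ball_center below 0.0165 m or (linear speed of ball above 1.1 m/s and horizontal distance between ball_center and dish_center below 0.1 m)).
It fails at once if the ball is more than 35 mm from the dish's middle while the dish is off the mat (height (world z) of dish above 0.016 m and horizontal distance between ball_center and dish_center above 0.035 m).
It fails at once if the dish tilts more than 11 degrees (angle between dish's own z axis and vertical above 0.2 rad).
It fails at once if the stapler, tape, screwdriver or mug is moved more than 30 mm (distance of any of stapler, tape, screwdriver, mug from where it was at the start of the episode above 0.03 m).
It also fails if it takes over 70 s, if anything falls off the work surface, if the arm or the gripper's body presses on something with over 40 N, if the wrist force passes 120 N, or if a joint passes its speed limit or range.

ROBOT

A 6-joint arm with a two-finger parallel gripper is mounted at the origin on the work surface. World frame = base frame: x ahead of the robot, y to its left, z up, the work surface at z = 0. Lengths are in m, angles in rad, forces in N, time in s.
With the tool pointing down it reaches from about 0.25 to 0.725 m from the base axis. Payload 4 kg.
Tool frame: the origin (TCP) lies at the very end of the fingers, on their centre line; the grasp point (between the pads) lies 19 mm behind it; z points along the fingers, y is the line along which they close (so a half turn about z gives the same grasp; the last joint's range is limited). The gripper opens to 85 mm and grips with 20 to 120 N. Pads are 22 mm wide; open, the fingers measure 114 mm over their backs; the gripper's body (76 mm by 85 mm) begins 54 mm behind the grasp point. The pads swing forward as they close: fully open they stand 13 mm farther back than shut.
Start: joints at [1.264, 0.241, 0.005, 1.335, 0, 1.571], TCP at [0.151, 0.477, 0.231] pointing down, gripper open.
Joint ranges: [-2.72, 2.72], [-1.05, 1.87], [-1.09, 1.28], [-1.99, 2.15], [-1.42, 1.44], [-3.14, 3.14]. Speed limits (rad/s): [2.79, 2.79, 3.14, 3.14, 3.14, 3.14].

INTERFACE

Orientations are given as a unit quaternion [x, y, z, w].
In Python, from workcell import bot gives the robot as it stands.
- The arm moves only by the tool carry_out, never from a script. Its argument "increments" is one flat list of numbers, 5 for each row, row after row: the finger opening in cm, from 0 to 8.54, then the shift along the tool's x, y, z in cm, then the turn about the tool's z in rad. A call has exactly 5 rows; each row shifts and turns the commanded pose from where the row before left it, along the tool's axes as they then stand; what a row does not reach is not made up. A row lasts 1/8 s, in which the tool goes at most 62.5 mm and 10.7 degrees, less where a joint would pass 70% of its speed; a pose out of reach is approached as far as the arm can. A call with a gripper value outside its range is refused whole. The fingers move at their own pace and stop on an object; the grip force is fixed at half the most. Time passes only in rows, so rows that do not move let the fingers close, or fill a call up. It gives the time, the measured TCP pose, the force, the opening and the grip force at its end, in the units of the state.
- bot.get_obs(): the state, without advancing time (a new reading comes with each control period).
- bot.camera(name): name is "scene" or "top" or "wrist"; returns a dict with "pixels" (400x640x3 uint8, blue, green, red), "range_z" (400x640 float32, m along the optical axis (not along the pixel's ray), 0 where there is no reading), "mtx" (3x3 intrinsics, pixels), "eye" and "attitude" of the camera in the world. Camera axes: x right, y down, z forward; pixel columns grow to the right and rows downward; lengths in m; the calibration is good to about 2 mm. The wrist camera is an equidistant fisheye: a pixel r from the principal point sees the ray r / f radians off the axis. A picture is of the moment at which its call begins.
- bot.job_done(): hands the job in; it is judged then, once.
Trained networks look in a picture, given as the dict that the camera call returned (one of the last four; its "shot" number tells which), for a name from the list of things; names that differ only in an ending like _2 or _b are one class to them, and where a whole thing is asked for, a point or a joint stands for the part that bears it (a point fixed in the world has none). Each returns a list of dicts, best first, with "p" (0 to 1); they miss things now and then, are a little off and sometimes report something else, mostly with a low value. They report only what shows in the picture. A call takes as long as a camera call. They do not tell look-alikes from the thing itself.
- bot.find_in(picture, name): "xyz" ([x, y, z] in m, in the coordinates of the camera as it stood for that picture, good to about 4 mm: the middle of the surface that is visible of it).
- bot.regions_of(picture, name): "mask" (400x640 bool, what is visible of it).
- bot.place_of(picture, name): "xyz" ([x, y, z] in m, in the coordinates of the camera as it stood for that picture, good to about 4 mm: a listed point, or the origin of a listed thing).
The state is a dict: "clock": time; "joint_pos": joint angles; "joint_vel": joint speeds; "tau": joint torques, N m; "eef_pos": TCP position; "tool_rot": TCP orientation; "ft_force": force on the tool from outside, world axes, zero at the start; "ft_torque": the same for the moment, N m; "grip_width": finger opening in m; "grasp_force": force on a finger pad.
Only numpy, scipy, OpenCV 4.12 (cv2) and the standard library are available. Lean on these libraries where they do the work, as an engineer would, in place of code of your own. Each camera call takes 0.05 s, during which the arm holds its last target. There are 200 camera calls.

## Working session

There is one attempt and no reset: what is moved stays moved. The work goes in short steps, Python scripts to look and compute and a tool call to move; the robot and the scene stay as the last step left them, time stands still between calls to the robot, and variables do not carry over. Pictures are saved under pics/ and viewed, at most 10 in all, crops included, and the job is handed in when it is done.

Besides the shell and the picture viewer there is one more tool, called after "Request:" by a JSON object that holds its "op" and its "data", one argument or row to a line. carry_out: Moves the arm, as the interface text tells. Its arguments: {"type":"object","properties":{"increments":{"type":"array","items":{"type":"number"}}},"required":["increments"]}

```bash
mkdir -p pics; ls; cat > h.py <<'E'
import numpy as np, cv2
from workcell import bot
from scipy.spatial.transform import Rotation as R
def toW(c,p): 
    A=np.array(c["attitude"]); A=R.from_quat(A).as_matrix() if A.size==4 else A
    return A@np.array(p)+np.array(c["eye"])
E
python3 - <<'E'
from h import *
o=bot.get_obs()
for k,v in o.items(): print(k,np.round(v,3))
print(R.from_quat(o["tool_rot"]).as_matrix().round(3))
ims=[]
for n in ("scene","top"):
    c=bot.camera(n); cv2.imwrite(f"pics/{n}0.png",c["pixels"]); print(n,c["eye"],c["attitude"],c["mtx"])
    for t in ["dish_center","dish_grip","dish_tab","mat","scoop","scoop_grip","scoop_lip","ball_center","stapler","tape","screwdriver","mug"]:
        for d in bot.place_of(c,t)[:4]: 
            if d["p"]>.3: print(n,t,round(d["p"],2),toW(c,d["xyz"]).round(3))
E
```

```text
pics
clock 0.0
joint_pos [ 1.264  0.241  0.004  1.335 -0.     1.571]
joint_vel [0.    0.    0.001 0.002 0.001 0.001]
tau [-0.0000e+00 -3.7232e+01  2.5241e+01  1.7000e-02 -0.0000e+00 -0.0000e+00]
eef_pos [0.151 0.476 0.23 ]
tool_rot [ 0.153  0.988 -0.001 -0.   ]
ft_force [-0.994  0.87  -0.043]
ft_torque [-0.    -0.007 -0.02 ]
grasp_force 0.0
grip_width 0.085
[[-0.953  0.302 -0.001]
 [ 0.302  0.953 -0.002]
 [-0.    -0.002 -1.   ]]
scene [ 1.07946171 -1.00361182  0.81702756] [ 0.84364207  0.24659348 -0.12164024 -0.46115439] [[478.15117772   0.         315.1549939 ]
 [  0.         478.15117772 200.33628133]
 [  0.           0.           1.        ]]
scene dish_center 0.94 [0.616 0.149 0.015]
scene dish_grip 0.61 [0.614 0.235 0.06 ]
scene dish_tab 0.69 [0.613 0.022 0.033]
scene mat 0.55 [ 0.61   0.149 -0.001]
scene scoop 0.9 [ 0.515 -0.266 -0.002]
scene scoop 0.8 [ 0.195 -0.347  0.001]
scene scoop 0.72 [ 0.474  0.36  -0.001]
scene scoop 0.64 [ 0.364 -0.393  0.002]
scene scoop_grip 0.78 [ 0.514 -0.265  0.065]
scene scoop_grip 0.73 [ 0.202 -0.346  0.068]
scene scoop_lip 0.93 [ 0.364 -0.458 
[... 500 characters left out ...]
          1.        ]]
top dish_center 0.7 [0.612 0.148 0.015]
top dish_grip 0.89 [0.609 0.229 0.06 ]
top dish_tab 0.73 [0.612 0.024 0.03 ]
top scoop 0.91 [ 0.513 -0.263  0.   ]
top scoop 0.91 [ 0.36  -0.399 -0.005]
top scoop 0.74 [ 0.734 -0.269  0.002]
top scoop 0.72 [ 0.201 -0.353 -0.001]
top scoop_grip 0.74 [ 0.364 -0.405  0.069]
top scoop_grip 0.64 [ 0.196 -0.354  0.072]
top scoop_grip 0.56 [ 0.51  -0.265  0.065]
top scoop_lip 0.96 [ 0.455 -0.256  0.014]
top scoop_lip 0.65 [ 0.258 -0.372  0.017]
top scoop_lip 0.58 [ 0.362 -0.465  0.02 ]
top stapler 0.76 [ 0.53  -0.419 -0.001]
top tape 0.62 [ 0.76  -0.08  -0.002]
top screwdriver 0.69 [ 0.737 -0.264  0.   ]
top mug 0.55 [0.476 0.357 0.002]
```

View pics/top0.png

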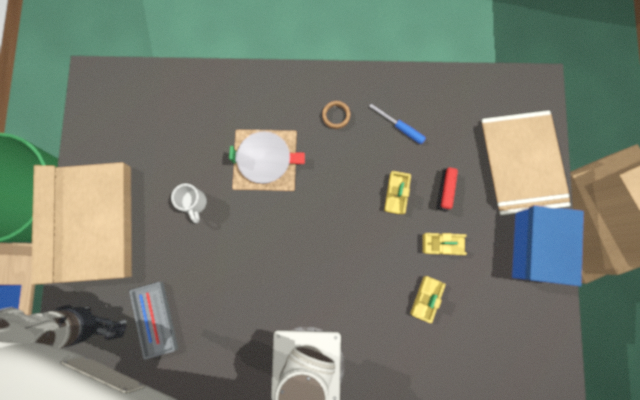

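View pics/scene0.png

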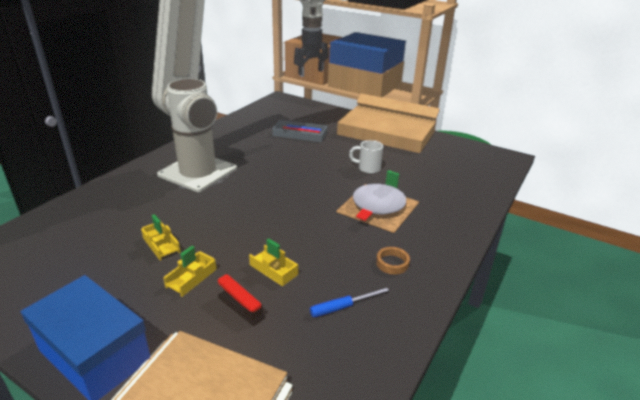

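The top view shows three yellow scoops, at pixels (398,193), (444,244) and (429,299), which are world (0.51,-0.26), (0.36,-0.40) and (0.20,-0.35). The one at (398,193) is farthest to the left, its nose points toward the robot, and it holds the ball. The dish on the mat is at (264,158), with its grip on the left.

The moves have no tilt axis. I'll travel toward the scoop and see how the arm behaves at the inner reach limit.

Request:
{"op": "carry_out", "data": {
  "increments": [8.5,0,0,0,-0.186,8.5,-2.9,-5.4,-0.3,0,8.5,-2.9,-5.4,-0.3,0,8.5,-2.9,-5.4,-0.3,0,8.5,-2.9,-5.4,-0.3,0]
}}

```text
clock: 1.92
eef_pos: [0.2405, 0.2467, 0.2436]
tool_rot: [0.06, 0.998, 0.0, 0.0]
ft_force: [1.0, -0.2, 0.9]
grip_width: 0.0854
grasp_force: 0.0
```

Request:
{"op": "carry_out", "data": {
  "increments": [8.5,-2.9,-5.4,-0.3,0,8.5,-2.9,-5.4,-0.3,0,8.5,-2.9,-5.4,-0.3,0,8.5,-2.9,-5.4,-0.3,0,8.5,-2.9,-5.4,-0.3,0]
}}

```text
clock: 2.55
eef_pos: [0.3521, -0.0393, 0.2589]
tool_rot: [0.061, 0.998, 0.0, 0.001]
ft_force: [2.1, 1.0, -0.2]
grip_width: 0.0848
grasp_force: 0.0
```

Request:
{"op": "carry_out", "data": {
  "increments": [8.5,4,0,0,0,8.5,4,0,0,0,8.5,4,0,0,0,8.5,4,0,0,0,8.5,0,0,0,0]
}}

```text
clock: 3.18
eef_pos: [0.191, -0.0178, 0.2584]
tool_rot: [0.06, 0.998, -0.0, 0.001]
ft_force: [1.5, -0.1, -0.8]
grip_width: 0.0852
grasp_force: 0.0
```

```bash
cat > s.py <<'E'
from h import *
o=bot.get_obs(); m=R.from_quat(o["tool_rot"]).as_matrix()
print(o["clock"],"q",o["joint_pos"].__class__ and np.round(o["joint_pos"],3),"p",np.round(o["eef_pos"],4)); print(m.round(3)); print("tilt",np.degrees(np.arccos(-m[2,2])).round(2))
E
python3 s.py
```

```text
3.175 q [-0.093 -0.416 -0.51   1.475  0.     0.028] p [ 0.191  -0.0178  0.2584]
[[-0.993  0.121  0.002]
 [ 0.121  0.993 -0.   ]
 [-0.002  0.    -1.   ]]
tilt 0.09
```

Request:
{"op": "carry_out", "data": {
  "increments": [8.5,-5,-2.9,0,0,8.5,-5,-2.9,0,0,8.5,-5,-2.9,0,0,8.5,-5,-2.9,0,0,8.5,-5,-2.9,0,0]
}}

```text
clock: 3.8
eef_pos: [0.4258, -0.1938, 0.2578]
tool_rot: [0.061, 0.998, -0.0, 0.0]
ft_force: [-0.1, -0.1, -0.4]
grip_width: 0.0851
grasp_force: 0.0
```

Request:
{"op": "carry_out", "data": {
  "increments": [8.5,-5,-3,1,0,8.5,-5,-3,1,0,8.5,0,0,2,0,8.5,0,0,2,0,8.5,0,0,0,0]
}}

```text
clock: 4.42
eef_pos: [0.515, -0.2635, 0.1954]
tool_rot: [0.06, 0.998, 0.001, -0.002]
ft_force: [0.3, 0.3, 0.8]
grip_width: 0.0849
grasp_force: 0.0
```

```bash
python3 s.py; python3 - <<'E'
from h import *
c=bot.camera("wrist"); cv2.imwrite("pics/w1.png",c["pixels"]); print(c["mtx"])
for t in ["scoop","scoop_grip","scoop_lip","ball_center"]:
    for d in bot.place_of(c,t)[:3]:
        if d["p"]>.3: print(t,round(d["p"],2),toW(c,d["xyz"]).round(4))
E
```

```text
4.425 q [-0.473  0.417  0.161  1.32   0.    -0.352] p [ 0.515  -0.2635  0.1954]
[[-0.993  0.121 -0.004]
 [ 0.121  0.993  0.002]
 [ 0.005  0.002 -1.   ]]
tilt 0.28
[[309.70691629   0.         321.562942  ]
 [  0.         309.70691629 193.61124554]
 [  0.           0.           1.        ]]
scoop 0.84 [ 0.3634 -0.3976 -0.0006]
scoop 0.55 [ 5.102e-01 -2.644e-01  1.000e-04]
scoop 0.54 [0.6053 0.1489 0.0101]
scoop_grip 0.96 [ 0.3633 -0.3976  0.0668]
scoop_grip 0.67 [ 0.5175 -0.2641  0.0657]
scoop_lip 0.72 [ 0.4538 -0.2543  0.0183]
scoop_lip 0.72 [ 0.362  -0.4609  0.0199]
ball_center 0.56 [ 0.5144 -0.2651  0.0204]
```

View pics/w1.png

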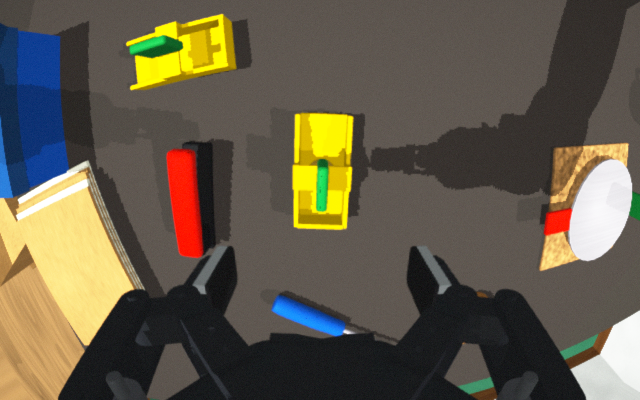

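The wrist view shows the target scoop upright at pixel (322,170), with its grip plate running along the image column and centred between the fingers. A look-alike is at (185,50) and the red stapler is at (185,205). I'll descend and grip.

Request:
{"op": "carry_out", "data": {
  "increments": [8.5,0,0,4,0,8.5,0,0,4,0,8.5,0,0,4,0,8.5,0,0,2.2,0,8.5,0,0,0,0]
}}

```text
clock: 5.3
eef_pos: [0.5145, -0.2631, 0.0553]
tool_rot: [0.06, 0.998, 0.001, -0.001]
ft_force: [0.4, 0.1, -0.6]
grip_width: 0.0853
grasp_force: 0.0
```

Request:
{"op": "carry_out", "data": {
  "increments": [0,0,0,0,0,0,0,0,0,0,0,0,0,0,0,0,0,0,0,0,0,0,0,0,0]
}}

```text
clock: 5.92
eef_pos: [0.5159, -0.2639, 0.0569]
tool_rot: [0.06, 0.998, -0.0, 0.001]
ft_force: [0.5, -0.0, 2.6]
grip_width: 0.0092
grasp_force: 59.1
```

Request:
{"op": "carry_out", "data": {
  "increments": [0,0,0,-2,0,0,1.4,2.6,-1,0,0,2,3.7,0,0,0,2.5,3.7,0,0,0,1.5,2.7,0,0]
}}

```text
clock: 6.55
eef_pos: [0.4554, -0.127, 0.0857]
tool_rot: [0.06, 0.998, 0.0, -0.001]
ft_force: [0.4, -0.4, -1.5]
grip_width: 0.0089
grasp_force: 58.5
```

Request:
{"op": "carry_out", "data": {
  "increments": [0,0,0,0,-0.1,0,0,0,0,-0.18,0,0,0,0,-0.18,0,0,0,0,-0.18,0,0,0,0,-0.18]
}}

```text
clock: 7.18
eef_pos: [0.4568, -0.1285, 0.0859]
tool_rot: [-0.345, 0.938, 0.0, -0.0]
ft_force: [0.3, 0.5, -1.9]
grip_width: 0.009
grasp_force: 58.9
```

Request:
{"op": "carry_out", "data": {
  "increments": [0,0,0,0,-0.18,0,0,0,0,-0.18,0,0,0,0,-0.18,0,0,0,0,-0.18,0,0,0,0,-0.15]
}}

```text
clock: 7.8
eef_pos: [0.4568, -0.1285, 0.0859]
tool_rot: [0.708, -0.706, -0.001, 0.0]
ft_force: [-0.6, 0.6, -1.6]
grip_width: 0.0094
grasp_force: 58.9
```

Request:
{"op": "carry_out", "data": {
  "increments": [0,0,0,0,0,0,0,0,1,0,0,0,0,1,0,0,0,0,0.7,0,0,0,0,0,0]
}}

```text
clock: 8.43
eef_pos: [0.4565, -0.1284, 0.0583]
tool_rot: [-0.706, 0.708, 0.001, -0.001]
ft_force: [0.2, -0.0, -2.2]
grip_width: 0.0092
grasp_force: 58.7
```

```bash
python3 s.py
```

```text
8.425 q [-0.274  0.346 -0.34   0.887 -0.    -1.843] p [ 0.4565 -0.1284  0.0583]
[[-0.002 -1.    -0.002]
 [-1.     0.002  0.001]
 [-0.001  0.002 -1.   ]]
tilt 0.12
```

Request:
{"op": "carry_out", "data": {
  "increments": [0,0,0,0.15,0,8.5,0,0,0,0,8.5,0,0,0,0,8.5,0,0,0,0,8.5,0,0,-5,0]
}}

```text
clock: 9.05
eef_pos: [0.4541, -0.1278, 0.1052]
tool_rot: [-0.707, 0.708, 0.004, -0.002]
ft_force: [0.3, -0.6, -1.0]
grip_width: 0.0803
grasp_force: 0.0
```

Request:
{"op": "carry_out", "data": {
  "increments": [8.5,0,0,-5,0,8.5,0,0,-4,0.185,8.5,0,0,-4,0.185,8.5,0,0,-3,0.185,8.5,0,0,-3,0.185]
}}

```text
clock: 9.68
eef_pos: [0.4572, -0.1287, 0.2992]
tool_rot: [-0.4, 0.917, -0.0, 0.0]
ft_force: [0.6, 1.0, 0.3]
grip_width: 0.0847
grasp_force: 0.0
```

Request:
{"op": "carry_out", "data": {
  "increments": [8.5,0,0,0,0.185,8.5,0,0,0,0.185,8.5,0,0,0,0.185,8.5,0,0,0,0.185,8.5,0,0,0,0.185]
}}

```text
clock: 10.3
eef_pos: [0.4572, -0.1287, 0.298]
tool_rot: [0.051, 0.999, -0.0, 0.0]
ft_force: [-0.0, -0.3, 1.1]
grip_width: 0.0849
grasp_force: 0.0
```

Request:
{"op": "carry_out", "data": {
  "increments": [8.5,0,0,0,0.185,8.5,0,0,0,0.185,8.5,0,0,0,0.185,8.5,0,0,0,0.185,8.5,0,0,0,0.185]
}}

```text
clock: 10.92
eef_pos: [0.4572, -0.1286, 0.298]
tool_rot: [0.491, 0.871, 0.0, 0.0]
ft_force: [-0.4, 0.6, 0.4]
grip_width: 0.085
grasp_force: 0.0
```

Request:
{"op": "carry_out", "data": {
  "increments": [8.5,0,0,0,0.185,8.5,0,0,0,0.185,8.5,0,0,0,0.185,8.5,0,0,0,0,8.5,0,0,0,0]
}}

```text
clock: 11.55
eef_pos: [0.4573, -0.1286, 0.2979]
tool_rot: [0.708, 0.706, 0.0, 0.0]
ft_force: [0.8, 0.8, 0.0]
grip_width: 0.0851
grasp_force: 0.0
```

```bash
python3 s.py; python3 - <<'E'
from h import *
c=bot.camera("scene"); K=c["mtx"]; cv2.imwrite("pics/sc2.png",c["pixels"])
for u,v in [(85,310),(120,318),(60,330),(390,125),(365,108)]:
    z=c["range_z"][v,u]; print(u,v,toW(c,[(u-K[0,2])*z/K[0,0],(v-K[1,2])*z/K[1,1],z]).round(3))
for t in ["scoop","scoop_lip"]:
    for d in bot.place_of(c,t)[:4]: print(t,round(d["p"],2),toW(c,d["xyz"]).round(3))
E
```

```text
11.55 q [-0.274  0.172  0.09   1.489  0.     1.299] p [ 0.4573 -0.1286  0.2979]
[[ 0.002  1.     0.   ]
 [ 1.    -0.002 -0.   ]
 [-0.     0.    -1.   ]]
tilt 0.01
85 310 [ 0.355 -0.666  0.115]
120 318 [ 0.429 -0.643  0.115]
60 330 [ 0.36  -0.723  0.114]
390 125 [0.427 0.634 0.048]
365 108 [0.269 0.728 0.051]
scoop 0.74 [ 0.199 -0.35  -0.004]
scoop 0.66 [ 0.363 -0.396  0.003]
scoop 0.56 [ 0.463 -0.132  0.   ]
scoop_lip 0.82 [ 0.252 -0.371  0.016]
scoop_lip 0.74 [ 0.363 -0.459  0.02 ]
scoop_lip 0.73 [ 0.457 -0.189  0.012]
scoop_lip 0.59 [ 0.461 -0.132 -0.002]
```

View pics/sc2.png

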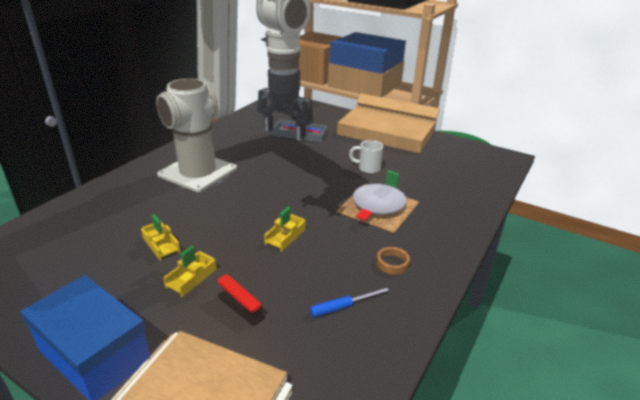

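The scoop now stands at pixel (285,230), with its nose toward -y. Next I'll go to the right side and test the outer limit, where pushing out should swing the fingertips outward.

Request:
{"op": "carry_out", "data": {
  "increments": [8.5,-4.4,-3.8,0,0,8.5,-4.4,-3.8,0,0,8.5,-4.4,-3.8,0,0,8.5,-4.4,-3.8,0,0,8.5,-4.4,-3.8,0,0]
}}

```text
clock: 12.32
eef_pos: [0.2649, -0.3489, 0.2981]
tool_rot: [0.708, 0.706, 0.0, 0.0]
ft_force: [0.5, -0.7, 0.3]
grip_width: 0.085
grasp_force: 0.0
```

Request:
{"op": "carry_out", "data": {
  "increments": [8.5,-4.4,-3.8,0,0,8.5,-4.4,-3.8,0,0,8.5,-4.4,-3.8,0,0,8.5,-4.4,-3.8,0,0,8.5,-4.4,-3.8,0,0]
}}

```text
clock: 12.95
eef_pos: [0.0736, -0.5681, 0.2979]
tool_rot: [0.709, 0.706, -0.0, 0.0]
ft_force: [-0.5, -0.6, 1.0]
grip_width: 0.0852
grasp_force: 0.0
```

Request:
{"op": "carry_out", "data": {
  "increments": [8.5,-4.4,-3.8,0,0,8.5,-4.4,-3.8,0,0,8.5,-5,0,0,0,8.5,-5,0,0,0,8.5,-5,0,0,0]
}}

```text
clock: 13.58
eef_pos: [-0.0024, -0.7674, 0.2784]
tool_rot: [0.709, 0.705, -0.009, 0.009]
ft_force: [0.4, 16.9, 7.4]
grip_width: 0.0849
grasp_force: 0.0
```

```bash
python3 s.py
```

```text
13.575 q [-1.574e+00  9.200e-01  1.276e+00  1.900e+00  0.000e+00  1.000e-03] p [-0.0024 -0.7674  0.2784]
[[ 0.005  1.    -0.   ]
 [ 1.    -0.005 -0.026]
 [-0.026  0.    -1.   ]]
tilt 1.51
```

Request:
{"op": "carry_out", "data": {
  "increments": [8.5,-5,0,0,0,8.5,-5,0,0,0,8.5,-5,0,0,0,8.5,-5,0,0,0,8.5,-5,0,0,0]
}}

```text
clock: 14.2
eef_pos: [-0.0028, -0.8694, 0.227]
tool_rot: [0.705, 0.702, -0.071, 0.071]
ft_force: [0.1, -0.5, -0.6]
grip_width: 0.085
grasp_force: 0.0
```

```bash
python3 s.py
```

```text
14.2 q [-1.574e+00  9.960e-01  1.274e+00  1.647e+00  0.000e+00  1.000e-03] p [-0.0028 -0.8694  0.227 ]
[[ 0.004  1.    -0.001]
 [ 0.98  -0.004 -0.2  ]
 [-0.2    0.    -0.98 ]]
tilt 11.54
```

Request:
{"op": "carry_out", "data": {
  "increments": [8.5,-5,0,0,0,8.5,-5,0,0,0,8.5,0,0,0,0,8.5,0,0,0,0,8.5,0,0,0,0]
}}

```text
clock: 14.82
eef_pos: [-0.0031, -0.9046, 0.2215]
tool_rot: [0.702, 0.699, -0.097, 0.097]
ft_force: [-0.1, 0.2, 1.1]
grip_width: 0.085
grasp_force: 0.0
```

```bash
python3 s.py
```

```text
14.825 q [-1.574e+00  1.013e+00  1.275e+00  1.557e+00  0.000e+00  1.000e-03] p [-0.0031 -0.9046  0.2215]
[[ 0.005  1.    -0.001]
 [ 0.962 -0.005 -0.272]
 [-0.272  0.    -0.962]]
tilt 15.79
```

Request:
{"op": "carry_out", "data": {
  "increments": [8.5,-5,0,0,0,8.5,5,0,-1.6,0,8.5,5,0,-1.6,0,8.5,5,0,-1.6,0,8.5,5,0,-1.6,0]
}}

```text
clock: 15.45
eef_pos: [-0.0023, -0.7414, 0.223]
tool_rot: [0.7, 0.697, -0.111, 0.11]
ft_force: [-0.2, -0.6, 0.9]
grip_width: 0.0852
grasp_force: 0.0
```

```bash
cat > d.py <<'E'
import sys
from h import *
o=bot.get_obs(); m=R.from_quat(o["tool_rot"]).as_matrix()
t=np.array(list(map(float,sys.argv[1:4])))
print("p",np.round(o["eef_pos"],4),"J6",o["joint_pos"][5].round(2),"tool z",m[:,2].round(3),"tool delta cm",(m.T@(t-o["eef_pos"])*100).round(2))
E
python3 s.py; python3 d.py .457 -.137 .2
```

```text
15.45 q [-1.574  0.487  0.291  1.06   0.     0.002] p [-0.0023 -0.7414  0.223 ]
[[ 0.005  1.    -0.001]
 [ 0.951 -0.005 -0.309]
 [-0.309  0.001 -0.951]]
tilt 17.99
p [-0.0023 -0.7414  0.223 ] J6 0.0 tool z [-0.001 -0.309 -0.951] tool delta cm [ 58.41  45.64 -16.52]
```

Request:
{"op": "carry_out", "data": {
  "increments": [8.5,4.5,3.5,-1.27,0,8.5,4.5,3.5,-1.27,0,8.5,4.5,3.5,-1.27,0,8.5,4.5,3.5,-1.27,0,8.5,4.5,3.5,-1.27,0]
}}

```text
clock: 16.08
eef_pos: [0.1747, -0.509, 0.2144]
tool_rot: [0.7, 0.697, -0.11, 0.111]
ft_force: [1.1, 0.2, -0.2]
grip_width: 0.085
grasp_force: 0.0
```

Request:
{"op": "carry_out", "data": {
  "increments": [8.5,4.5,3.5,-1.27,0,8.5,4.5,3.5,-1.27,0,8.5,4.5,3.5,-1.27,0,8.5,4.5,3.5,-1.27,0,8.5,4.5,3.5,-1.27,0]
}}

```text
clock: 16.7
eef_pos: [0.3511, -0.2763, 0.2059]
tool_rot: [0.7, 0.697, -0.11, 0.111]
ft_force: [0.4, -0.4, 0.2]
grip_width: 0.085
grasp_force: 0.0
```

Request:
{"op": "carry_out", "data": {
  "increments": [8.5,4.5,3.5,-1.27,0,8.5,4.5,3.5,-1.27,0,8.5,4.5,3.5,-1.27,0,8.5,0,0,0,0,8.5,0,0,0,0]
}}

```text
clock: 17.32
eef_pos: [0.4554, -0.1381, 0.1998]
tool_rot: [0.7, 0.697, -0.11, 0.11]
ft_force: [0.3, 0.0, -1.2]
grip_width: 0.0848
grasp_force: 0.0
```

```bash
python3 s.py;python3 - <<'E'
from h import *
c=bot.camera("wrist"); cv2.imwrite("pics/w3.png",c["pixels"])
for t in ["scoop_grip","scoop_lip","scoop","ball_center"]:
    for d in bot.place_of(c,t)[:3]:
        if d["p"]>.3: print(t,round(d["p"],2),toW(c,d["xyz"]).round(4))
E
python3 d.py .457 -.137 .057
```

```text
17.325 q [-0.098  0.179 -0.197  1.164 -0.312  1.472] p [ 0.4554 -0.1381  0.1998]
[[ 0.004  1.    -0.001]
 [ 0.951 -0.004 -0.308]
 [-0.308  0.    -0.951]]
tilt 17.94
scoop_grip 0.87 [ 0.197  -0.3466  0.0695]
scoop_grip 0.67 [ 0.362  -0.3983  0.0675]
scoop_grip 0.6 [ 0.4577 -0.1309  0.0694]
scoop_lip 0.76 [ 0.2553 -0.3709  0.0202]
scoop_lip 0.71 [ 0.458  -0.1924  0.016 ]
scoop_lip 0.57 [ 0.3618 -0.4625  0.0175]
scoop 0.91 [ 0.3604 -0.3985  0.002 ]
scoop 0.81 [ 0.2017 -0.3517 -0.0039]
scoop 0.75 [ 0.4587 -0.1321 -0.0006]
ball_center 0.55 [ 0.4492 -0.125   0.0185]
p [ 0.4549 -0.1393  0.1999] J6 1.47 tool z [-0.001 -0.308 -0.951] tool delta cm [ 4.61  0.19 13.53]
```

View pics/w3.png

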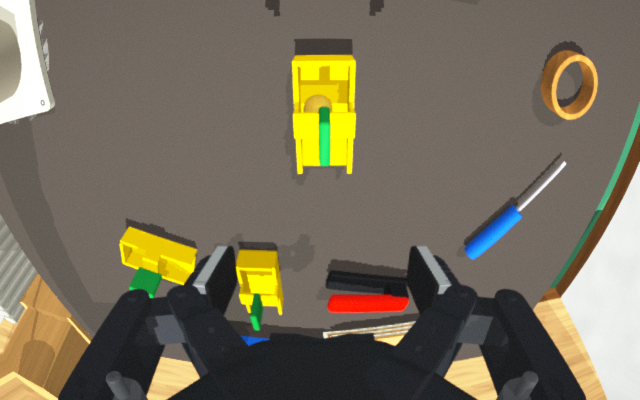

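The wrist view shows the scoop at pixel (324,115), plate at (324,135), with the ball on its floor at (318,103) on the tail side. I'll grip it with the tilted tool.

Request:
{"op": "carry_out", "data": {
  "increments": [8.5,1.15,0.04,3.4,0,8.5,1.15,0.04,3.4,0,8.5,1.15,0.04,3.4,0,8.5,1.15,0.04,3.4,0,8.5,0,0,0,0]
}}

```text
clock: 18.2
eef_pos: [0.4543, -0.1367, 0.0539]
tool_rot: [0.7, 0.697, -0.112, 0.108]
ft_force: [0.4, -0.2, 0.2]
grip_width: 0.085
grasp_force: 0.0
```

Request:
{"op": "carry_out", "data": {
  "increments": [0,0,0,0,0,0,0,0,0,0,0,0,0,0,0,0,0,0,0,0,0,0,0,0,0]
}}

```text
clock: 18.82
eef_pos: [0.4579, -0.1363, 0.0567]
tool_rot: [0.7, 0.697, -0.11, 0.111]
ft_force: [-0.1, 1.1, 5.4]
grip_width: 0.0093
grasp_force: 59.1
```

Request:
{"op": "carry_out", "data": {
  "increments": [0,0.3,0,-1,0,0,0.6,0,-2,0,0,1,0,-3,0,0,1,0,-3,0,0,0,0,0,0]
}}

```text
clock: 19.45
eef_pos: [0.4592, -0.0797, 0.1345]
tool_rot: [0.7, 0.697, -0.109, 0.111]
ft_force: [0.8, -0.8, -2.0]
grip_width: 0.0094
grasp_force: 58.5
```

```bash
python3 s.py;python3 - <<'E'
from h import *
c=bot.camera("scene")
for t in ["scoop_grip","scoop_lip","scoop","dish_center","dish_grip"]:
    for d in bot.place_of(c,t)[:4]:
        if d["p"]>.3: print(t,round(d["p"],2),toW(c,d["xyz"]).round(4))
E
```

```text
19.45 q [ 0.03   0.244 -0.297  1.036 -0.312  1.605] p [ 0.4592 -0.0797  0.1345]
[[ 0.004  1.     0.004]
 [ 0.952 -0.003 -0.307]
 [-0.307  0.005 -0.952]]
tilt 17.9
scoop_grip 0.75 [ 0.4623 -0.0768  0.1445]
scoop_grip 0.67 [ 0.3557 -0.402   0.0664]
scoop_grip 0.6 [ 0.1998 -0.3507  0.069 ]
scoop_grip 0.36 [ 0.464  -0.0754  0.0753]
scoop_lip 0.96 [ 0.4577 -0.1373  0.0914]
scoop_lip 0.7 [ 0.3654 -0.4604  0.0168]
scoop_lip 0.59 [ 0.2515 -0.3713  0.0166]
scoop 0.92 [ 0.4613 -0.0765  0.075 ]
scoop 0.79 [ 0.3635 -0.396   0.0024]
scoop 0.66 [ 0.1985 -0.3472  0.0024]
dish_grip 0.73 [0.6158 0.2359 0.0605]
```

```bash
python3 - <<'E'
from h import *
u=np.array([0,.308,.951]); S=np.array([[0,1,0],[-1,0,0],[0,0,1]]).T.astype(float) 
S=np.column_stack([[0,-1,0],[1,0,0],[0,0,1]])
t=np.array([.0055,0,.0567])
for f in (0,60,90,100,110,120,135,150,180):
    r=R.from_rotvec(u*np.radians(f)).as_matrix()@S
    g=lambda *a:(r@(np.array(a)-t)*1000).round(0)
    print(f,"pitch",np.degrees(np.arcsin(-r[2,0])).round(1),"tilt",np.degrees(np.arccos(r[2,2])).round(1),"az",np.degrees(np.arctan2(r[1,0],r[0,0])).round(0),"lip",g(.06,0,.0155),"L",g(.06,.024,.0155)[2],"R",g(.06,-.024,.0155)[2],"low nose",min(g(.06,s,0)[2] for s in(-.028,.028)))
E
```

```text
0 pitch -0.0 tilt 0.0 az -90.0 lip [  0. -54. -41.] L -41.0 R -41.0 low nose -57.0
60 pitch 8.4 tilt 17.7 az -34.0 lip [ 34. -36. -47.] L -54.0 R -41.0 low nose -69.0
90 pitch 17.0 tilt 25.2 az -6.0 lip [ 39. -17. -53.] L -61.0 R -46.0 low nose -76.0
100 pitch 20.1 tilt 27.3 az 4.0 lip [ 39. -11. -55.] L -63.0 R -48.0 low nose -78.0
110 pitch 23.2 tilt 29.2 az 13.0 lip [ 37.  -5. -57.] L -64.0 R -50.0 low nose -79.0
120 pitch 26.1 tilt 30.9 az 23.0 lip [ 34.   1. -59.] L -66.0 R -53.0 low nose -80.0
135 pitch 30.0 tilt 33.1 az 39.0 lip [ 28.   9. -62.] L -67.0 R -57.0 low nose -81.0
150 pitch 33.2 tilt 34.6 az 55.0 lip [ 20.  15. -64.] L -67.0 R -60.0 low nose -81.0
180 pitch 35.9 tilt 35.9 az 90.0 lip [  0.  20. -65.] L -65.0 R -65.0 low nose -78.0
```

Request:
{"op": "carry_out", "data": {
  "increments": [0,1.5,0.7,-0.33,0,0,2.6,1.15,-0.58,0,0,2.6,1.15,-0.58,0,0,2.6,1.15,-0.58,0,0,2.6,1.15,-0.58,0]
}}

```text
clock: 20.38
eef_pos: [0.5118, 0.0419, 0.1207]
tool_rot: [0.7, 0.697, -0.11, 0.11]
ft_force: [0.6, 0.8, -2.3]
grip_width: 0.0093
grasp_force: 58.5
```

Request:
{"op": "carry_out", "data": {
  "increments": [0,2.6,1.15,-0.58,0,0,2.6,1.15,-0.58,0,0,2.3,1,-0.5,0,0,1.3,0.6,-0.3,0,0,0,0,0,0]
}}

```text
clock: 21.0
eef_pos: [0.5508, 0.1307, 0.1122]
tool_rot: [0.7, 0.697, -0.11, 0.11]
ft_force: [0.5, -0.1, -2.1]
grip_width: 0.0091
grasp_force: 58.5
```

Request:
{"op": "carry_out", "data": {
  "increments": [0,0,0,0,-0.1,0,0,0,0,-0.15,0,0,0,0,-0.15,0,0,0,0,-0.15,0,0,0,0,-0.15]
}}

```text
clock: 21.62
eef_pos: [0.5502, 0.1285, 0.1131]
tool_rot: [0.417, 0.895, -0.142, 0.065]
ft_force: [-0.2, -0.6, -0.6]
grip_width: 0.009
grasp_force: 58.5
```

```bash
python3 d.py .551 .131 .115
```

```text
p [0.5502 0.1285 0.1131] J6 1.27 tool z [-0.002 -0.308 -0.951] tool delta cm [ 0.08  0.18 -0.26]
```

Request:
{"op": "carry_out", "data": {
  "increments": [0,0,0,-0.2,-0.15,0,0,0,0,-0.15,0,0,0,0,-0.15,0,0,0,0,-0.15,0,0,0,0,-0.1]
}}

```text
clock: 22.25
eef_pos: [0.5502, 0.1292, 0.115]
tool_rot: [0.086, 0.984, -0.155, 0.013]
ft_force: [0.3, 0.6, -1.8]
grip_width: 0.0093
grasp_force: 58.5
```

Request:
{"op": "carry_out", "data": {
  "increments": [0,0,0,0,-0.06,0,0,0,0,-0.06,0,0,0,0,-0.05,0,0,0,0,-0.05,0,0,0,0,-0.05]
}}

```text
clock: 22.88
eef_pos: [0.5502, 0.1292, 0.115]
tool_rot: [-0.047, 0.987, -0.156, -0.008]
ft_force: [-0.1, 0.3, -0.6]
grip_width: 0.0093
grasp_force: 58.5
```

```bash
python3 d.py .551 .131 .115; python3 - <<'E'
from h import *
c=bot.camera("scene"); w=bot.camera("wrist"); t=bot.camera("top")
a=c["pixels"][120:280,280:480]; a=cv2.resize(a,(500,400)); b=cv2.resize(w["pixels"][:300,150:490],(453,400))
cv2.imwrite("pics/m4.png",cv2.resize(np.hstack([a,b]),(800,336)))
for q in (c,w,t):
  for n in ("ball_center","scoop_lip","dish_center"):
    for d in bot.place_of(q,n)[:1]: print(n,round(d["p"],2),toW(q,d["xyz"]).round(4))
E
```

```text
p [0.5502 0.1292 0.115 ] J6 0.31 tool z [-0.002 -0.308 -0.951] tool delta cm [-0.1   0.16 -0.05]
ball_center 0.38 [0.5883 0.1273 0.0737]
scoop_lip 0.89 [ 0.2547 -0.3691  0.0141]
dish_center 0.76 [0.6157 0.1496 0.0175]
ball_center 0.74 [ 0.5271 -0.4142 -0.001 ]
scoop_lip 0.66 [ 0.3604 -0.4626  0.0168]
dish_center 0.63 [0.6093 0.1481 0.0103]
scoop_lip 0.81 [ 0.3598 -0.4653  0.0191]
dish_center 0.91 [0.613  0.15   0.0103]
```

View pics/m4.png

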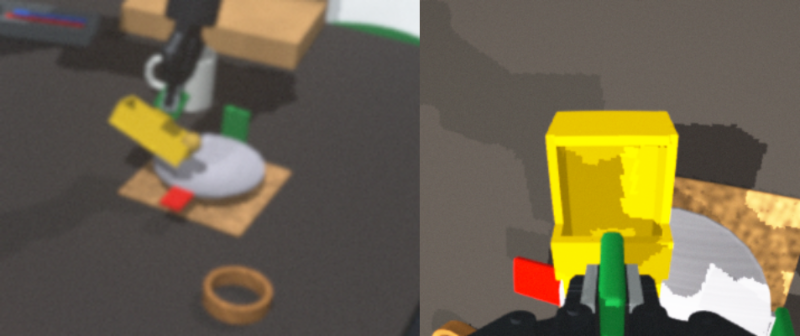

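The left crop shows the scoop tipped over the dish, with the ball near the lip at crop pixel (190,150). In the right crop the tail floor is empty. I'll keep turning slowly.

Request:
{"op": "carry_out", "data": {
  "increments": [0,0,0,0,-0.03,0,0,0,0,-0.03,0,0,0,0,-0.03,0,0,0,0,-0.03,0,0,0,0,-0.03]
}}

```text
clock: 24.1
eef_pos: [0.5507, 0.1304, 0.1149]
tool_rot: [-0.121, 0.98, -0.154, -0.02]
ft_force: [0.3, -0.1, -1.3]
grip_width: 0.009
grasp_force: 58.6
```

Request:
{"op": "carry_out", "data": {
  "increments": [0,0,0,0,-0.04,0,0,0,0,-0.04,0,0,0,0,-0.04,0,0,0,0,-0.04,0,0,0,0,-0.04]
}}

```text
clock: 24.72
eef_pos: [0.5506, 0.1304, 0.1149]
tool_rot: [-0.219, 0.963, -0.152, -0.035]
ft_force: [-0.4, 0.5, -1.4]
grip_width: 0.0092
grasp_force: 58.6
```

```bash
python3 - <<'E'
from h import *
c=bot.camera("scene"); t=bot.camera("top")
for q in (c,t):
  for n in ("ball_center","dish_center"):
    for d in bot.place_of(q,n)[:2]: print(n,round(d["p"],2),toW(q,d["xyz"]).round(4))
E
```

```text
ball_center 0.64 [0.6013 0.1449 0.0303]
dish_center 0.95 [0.6168 0.1502 0.0151]
dish_center 0.62 [0.6086 0.1495 0.0103]
```

The ball is in the dish, about 13 mm from the middle. I'll rise, level the scoop by turning back, and return it to its bare spot on the desk.

Request:
{"op": "carry_out", "data": {
  "increments": [0,0,0,-2,0,0,0,0,-3,0.12,0,0,0,0,0.18,0,0,0,0,0.18,0,0,0,0,0.18]
}}

```text
clock: 25.65
eef_pos: [0.5507, 0.1458, 0.1625]
tool_rot: [0.109, 0.982, -0.155, 0.017]
ft_force: [0.9, -0.6, -1.6]
grip_width: 0.0093
grasp_force: 58.7
```

Request:
{"op": "carry_out", "data": {
  "increments": [0,0,0,0,0.18,0,0,0,0,0.18,0,0,0,0,0.18,0,0,0,0,0.18,0,0,0,0,0.18]
}}

```text
clock: 26.28
eef_pos: [0.5506, 0.1457, 0.1624]
tool_rot: [0.525, 0.836, -0.132, 0.082]
ft_force: [0.1, 0.7, -1.1]
grip_width: 0.0096
grasp_force: 58.7
```

Request:
{"op": "carry_out", "data": {
  "increments": [0,0,0,0,0.18,0,0,0,0,0.18,0,0,0,0,0.1,0,0,0,0,0,0,0,0,0,0]
}}

```text
clock: 26.9
eef_pos: [0.5507, 0.1457, 0.1624]
tool_rot: [0.7, 0.697, -0.11, 0.11]
ft_force: [-0.7, 0.1, -1.3]
grip_width: 0.0096
grasp_force: 58.7
```

```bash
python3 s.py; python3 d.py .457 -.137 .08; python3 - <<'E'
from h import *
c=bot.camera("scene"); t=bot.camera("top")
for q in (c,t):
  for n in ("ball_center","dish_center","dish_grip","scoop_lip","scoop"):
    for d in bot.place_of(q,n)[:2]: print(n,round(d["p"],2),toW(q,d["xyz"]).round(4))
E
```

```text
26.9 q [ 0.409  0.51   0.18   1.369 -0.286  2.002] p [0.5507 0.1457 0.1624]
[[ 0.003  1.    -0.001]
 [ 0.951 -0.004 -0.308]
 [-0.308  0.    -0.951]]
tilt 17.92
p [0.5507 0.1457 0.1624] J6 2.0 tool z [-0.001 -0.308 -0.951] tool delta cm [-24.4   -9.27  16.55]
ball_center 0.69 [ 0.6118  0.1508 -0.0013]
ball_center 0.65 [0.6028 0.1466 0.0318]
dish_center 0.74 [0.615  0.1492 0.0162]
dish_center 0.16 [0.6117 0.1513 0.0031]
dish_grip 0.57 [0.6113 0.2385 0.0594]
scoop_lip 0.71 [0.5511 0.0924 0.1182]
scoop_lip 0.7 [ 0.2553 -0.3697  0.018 ]
scoop 0.86 [0.5526 0.1491 0.1051]
scoop 0.67 [ 0.3626 -0.3952 -0.0027]
dish_center 0.59 [0.6112 0.1497 0.0128]
dish_grip 0.7 [0.5488 0.149  0.172 ]
scoop_lip 0.87 [0.5489 0.0908 0.1228]
scoop_lip 0.59 [ 0.3612 -0.463   0.0199]
scoop 0.96 [0.5489 0.15   0.1083]
scoop 0.91 [ 0.2006 -0.347  -0.0008]
```

Request:
{"op": "carry_out", "data": {
  "increments": [0,-4.07,-1.55,2.76,0,0,-4.07,-1.55,2.76,0,0,-4.07,-1.55,2.76,0,0,-4.07,-1.55,2.76,0,0,-4.07,-1.55,2.76,0]
}}

```text
clock: 28.12
eef_pos: [0.4717, -0.0913, 0.0936]
tool_rot: [0.7, 0.697, -0.11, 0.11]
ft_force: [0.7, 0.2, -1.1]
grip_width: 0.0089
grasp_force: 58.8
```

Request:
{"op": "carry_out", "data": {
  "increments": [0,-4.07,-1.55,2.76,0,0,0,0,0,0,0,0.4,0,1.2,0,0,0.2,0,0.7,0,0,0,0,0,0]
}}

```text
clock: 28.75
eef_pos: [0.4563, -0.1362, 0.0591]
tool_rot: [0.699, 0.698, -0.111, 0.109]
ft_force: [-0.1, -0.2, -1.7]
grip_width: 0.0096
grasp_force: 58.9
```

```bash
python3 d.py .457 -.137 .0567
```

```text
p [ 0.4563 -0.1362  0.0591] J6 1.48 tool z [-0.002 -0.307 -0.952] tool delta cm [-0.    0.07  0.26]
```

Request:
{"op": "carry_out", "data": {
  "increments": [0,0,0,0.25,0,8.5,0,0,0,0,8.5,0,0,0,0,8.5,0,0,0,0,8.5,0,0,-4,0]
}}

```text
clock: 29.38
eef_pos: [0.4538, -0.1258, 0.0938]
tool_rot: [0.7, 0.697, -0.112, 0.108]
ft_force: [0.5, 0.1, 0.1]
grip_width: 0.0805
grasp_force: 0.0
```

Request:
{"op": "carry_out", "data": {
  "increments": [8.5,0,0,-5,0,8.5,0,0,-3,-0.18,8.5,0,0,-3,-0.18,8.5,0,0,-3,-0.18,8.5,0,0,-3,-0.18]
}}

```text
clock: 30.0
eef_pos: [0.4564, -0.0732, 0.2586]
tool_rot: [0.407, 0.9, -0.142, 0.064]
ft_force: [-0.4, -0.4, 0.9]
grip_width: 0.0853
grasp_force: 0.0
```

Request:
{"op": "carry_out", "data": {
  "increments": [8.5,0,0,-2,-0.18,8.5,0,0,0,-0.18,8.5,0,0,0,-0.18,8.5,0,0,0,-0.18,8.5,0,0,0,-0.13]
}}

```text
clock: 30.62
eef_pos: [0.4565, -0.0673, 0.2766]
tool_rot: [0.001, 0.988, -0.156, -0.0]
ft_force: [0.6, 0.5, -0.7]
grip_width: 0.0851
grasp_force: 0.0
```

```bash
python3 s.py; python3 d.py 0 .55 .3;  python3 - <<'E'
from h import *
c=bot.camera("scene")
cv2.imwrite("pics/s5.png",c["pixels"])
for q in (c,):
  for n in ("ball_center","dish_center","dish_grip","scoop"):
    for d in bot.place_of(q,n)[:3]: print(n,round(d["p"],2),toW(q,d["xyz"]).round(4))
E
```

```text
30.625 q [ 0.057  0.148 -0.031  1.411 -0.312  0.061] p [ 0.4565 -0.0673  0.2766]
[[-1.     0.001 -0.001]
 [ 0.001  0.951 -0.308]
 [ 0.    -0.308 -0.951]]
tilt 17.92
p [ 0.4565 -0.0673  0.2766] J6 0.06 tool z [-0.001 -0.308 -0.951] tool delta cm [ 45.74  57.96 -21.18]
ball_center 0.59 [0.6045 0.1448 0.0305]
dish_center 0.91 [0.613  0.1475 0.0189]
dish_grip 0.68 [0.6165 0.234  0.062 ]
dish_grip 0.54 [ 7.596e-01 -7.050e-02  4.000e-04]
scoop 0.91 [ 0.363  -0.3969  0.0024]
scoop 0.87 [ 0.1969 -0.3486  0.0009]
scoop 0.79 [ 0.4591 -0.1321 -0.0025]
```

View pics/s5.png

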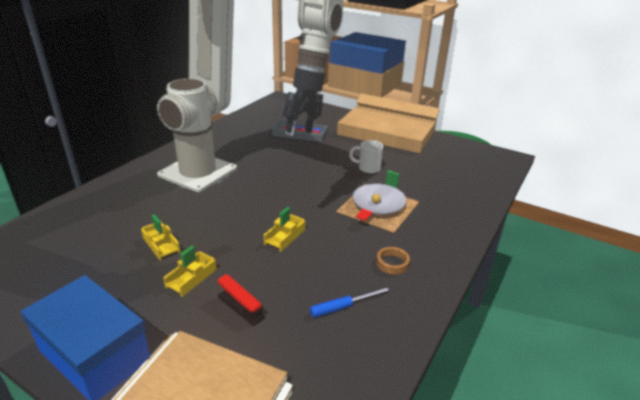

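The picture shows the ball in the dish at pixel (376,198) and the scoop standing at (285,230), released. Next I'll straighten the tool at the left outer limit.

Request:
{"op": "carry_out", "data": {
  "increments": [8.5,3.26,4.1,-1.36,0,8.5,3.26,4.1,-1.36,0,8.5,3.26,4.1,-1.36,0,8.5,3.26,4.1,-1.36,0,8.5,3.26,4.1,-1.36,0]
}}

```text
clock: 31.5
eef_pos: [0.2938, 0.1509, 0.2782]
tool_rot: [0.004, 0.988, -0.155, 0.001]
ft_force: [0.4, -0.2, -0.5]
grip_width: 0.0849
grasp_force: 0.0
```

Request:
{"op": "carry_out", "data": {
  "increments": [8.5,3.26,4.1,-1.36,0,8.5,3.26,4.1,-1.36,0,8.5,3.26,4.1,-1.36,0,8.5,3.26,4.1,-1.36,0,8.5,3.26,4.1,-1.36,0]
}}

```text
clock: 32.12
eef_pos: [0.1319, 0.368, 0.2796]
tool_rot: [0.003, 0.988, -0.155, 0.0]
ft_force: [0.9, 0.5, -0.2]
grip_width: 0.0849
grasp_force: 0.0
```

Request:
{"op": "carry_out", "data": {
  "increments": [8.5,3.26,4.1,-1.36,0,8.5,3.26,4.1,-1.36,0,8.5,3.26,4.1,-1.36,0,8.5,3.26,4.1,-1.36,0,8.5,0,0,0,0]
}}

```text
clock: 32.75
eef_pos: [0.0012, 0.5423, 0.2774]
tool_rot: [0.001, 0.988, -0.157, 0.0]
ft_force: [0.8, 0.1, -0.5]
grip_width: 0.0853
grasp_force: 0.0
```

```bash
python3 s.py; python3 d.py 0 .65 .25
```

```text
32.75 q [ 1.569e+00  5.960e-01  6.090e-01  1.900e+00 -1.000e-03  1.572e+00] p [0.0012 0.5423 0.2774]
[[-1.     0.003 -0.   ]
 [ 0.003  0.951 -0.31 ]
 [-0.001 -0.31  -0.951]]
tilt 18.08
p [0.0012 0.5423 0.2774] J6 1.57 tool z [-0.    -0.31  -0.951] tool delta cm [ 0.16 11.09 -0.73]
```

Request:
{"op": "carry_out", "data": {
  "increments": [8.5,0,4.75,-1.5,0,8.5,0,4.75,-1.5,0,8.5,0,4.75,-1.5,0,8.5,0,4.75,-1.5,0,8.5,0,4.75,-1.5,0]
}}

```text
clock: 33.38
eef_pos: [0.0049, 0.6681, 0.2576]
tool_rot: [0.003, 0.991, -0.135, 0.0]
ft_force: [-0.0, 0.0, 0.8]
grip_width: 0.0852
grasp_force: 0.0
```

```bash
python3 s.py
```

```text
33.375 q [ 1.564e+00  9.660e-01  1.275e+00  2.150e+00 -1.000e-03  1.571e+00] p [0.0049 0.6681 0.2576]
[[-1.     0.007 -0.001]
 [ 0.007  0.964 -0.267]
 [-0.001 -0.267 -0.964]]
tilt 15.49
```

Request:
{"op": "carry_out", "data": {
  "increments": [8.5,0,5,-0.5,0,8.5,0,5,-0.5,0,8.5,0,5,-0.5,0,8.5,0,5,-0.5,0,8.5,0,5,-0.5,0]
}}

```text
clock: 34.0
eef_pos: [0.0041, 0.6684, 0.2261]
tool_rot: [0.003, 0.988, -0.158, 0.0]
ft_force: [0.6, 0.5, 0.1]
grip_width: 0.0848
grasp_force: 0.0
```

```bash
python3 s.py
```

```text
34.0 q [ 1.565e+00  1.013e+00  1.275e+00  2.149e+00 -1.000e-03  1.571e+00] p [0.0041 0.6684 0.2261]
[[-1.     0.006 -0.001]
 [ 0.006  0.95  -0.311]
 [-0.001 -0.311 -0.95 ]]
tilt 18.13
```

Request:
{"op": "carry_out", "data": {
  "increments": [8.5,0,2.1,-4.9,0,8.5,0,2.1,-4.9,0,8.5,0,2.1,-4.9,0,8.5,0,2.1,-4.9,0,8.5,0,2.1,-4.9,0]
}}

```text
clock: 34.62
eef_pos: [0.0039, 0.6619, 0.3361]
tool_rot: [0.003, 0.997, -0.075, 0.0]
ft_force: [-0.3, 0.4, 0.0]
grip_width: 0.0852
grasp_force: 0.0
```

```bash
python3 s.py
```

```text
34.625 q [ 1.565e+00  8.480e-01  1.275e+00  2.149e+00 -1.000e-03  1.571e+00] p [0.0039 0.6619 0.3361]
[[-1.     0.006  0.   ]
 [ 0.006  0.989 -0.151]
 [-0.001 -0.151 -0.989]]
tilt 8.66
```

Request:
{"op": "carry_out", "data": {
  "increments": [8.5,0,3,-4.5,0,8.5,0,3,-4.5,0,8.5,0,3,-4.5,0,8.5,0,3.3,-4.2,0,8.5,0,0,0,0]
}}

```text
clock: 35.25
eef_pos: [0.0037, 0.6486, 0.4032]
tool_rot: [0.003, 1.0, -0.025, 0.001]
ft_force: [1.1, 0.8, -0.1]
grip_width: 0.085
grasp_force: 0.0
```

```bash
python3 s.py
```

```text
35.25 q [ 1.566e+00  7.460e-01  1.275e+00  2.149e+00 -1.000e-03  1.571e+00] p [0.0037 0.6486 0.4032]
[[-1.     0.006  0.001]
 [ 0.006  0.999 -0.049]
 [-0.001 -0.049 -0.999]]
tilt 2.82
```

Request:
{"op": "carry_out", "data": {
  "increments": [8.5,0,3.4,-4.1,0,8.5,0,3.4,-4.1,0,8.5,0,0,0,0,8.5,0,0,0,0,8.5,0,0,0,0]
}}

```text
clock: 35.88
eef_pos: [0.0036, 0.6414, 0.4295]
tool_rot: [0.003, 1.0, -0.004, 0.001]
ft_force: [0.1, 0.3, -0.0]
grip_width: 0.0849
grasp_force: 0.0
```

```bash
python3 s.py; python3 d.py .613 .236 .25
```

```text
35.875 q [ 1.566e+00  7.050e-01  1.274e+00  2.149e+00 -1.000e-03  1.571e+00] p [0.0036 0.6414 0.4295]
[[-1.     0.006  0.001]
 [ 0.006  1.    -0.008]
 [-0.001 -0.008 -1.   ]]
tilt 0.48
p [0.0036 0.6414 0.4295] J6 1.57 tool z [ 0.001 -0.008 -1.   ] tool delta cm [-61.14 -40.05  18.35]
```

Request:
{"op": "carry_out", "data": {
  "increments": [8.5,-4.07,-2.67,1.22,0,8.5,-4.07,-2.67,1.22,0,8.5,-4.07,-2.67,1.22,0,8.5,-4.07,-2.67,1.22,0,8.5,-4.07,-2.67,1.22,0]
}}

```text
clock: 36.5
eef_pos: [0.2052, 0.5072, 0.3706]
tool_rot: [0.003, 1.0, -0.004, 0.001]
ft_force: [0.2, 1.3, 0.9]
grip_width: 0.085
grasp_force: 0.0
```

Request:
{"op": "carry_out", "data": {
  "increments": [8.5,-4.07,-2.67,1.22,0,8.5,-4.07,-2.67,1.22,0,8.5,-4.07,-2.67,1.22,0,8.5,-4.07,-2.67,1.22,0,8.5,-4.07,-2.67,1.22,0]
}}

```text
clock: 37.12
eef_pos: [0.4081, 0.3722, 0.3108]
tool_rot: [0.003, 1.0, -0.004, 0.0]
ft_force: [0.4, 1.4, 0.6]
grip_width: 0.085
grasp_force: 0.0
```

Request:
{"op": "carry_out", "data": {
  "increments": [8.5,-4.07,-2.67,1.22,0,8.5,-4.07,-2.67,1.22,0,8.5,-4.07,-2.67,1.22,0,8.5,-4.07,-2.67,1.22,0,8.5,0,0,0,0]
}}

```text
clock: 37.75
eef_pos: [0.571, 0.2622, 0.2608]
tool_rot: [0.005, 1.0, -0.005, -0.001]
ft_force: [-0.6, -0.1, -0.2]
grip_width: 0.0851
grasp_force: 0.0
```

```bash
python3 s.py; python3 - <<'E'
from h import *
c=bot.camera("wrist"); cv2.imwrite("pics/w6.png",c["pixels"])
for n in ("ball_center","dish_center","dish_grip","dish_tab","mat"):
    for d in bot.place_of(c,n)[:1]: print(n,round(d["p"],2),toW(c,d["xyz"]).round(4))
E
```

```text
37.75 q [ 0.434  0.507  0.47   1.541 -0.008  0.445] p [0.571  0.2622 0.2608]
[[-1.     0.011 -0.003]
 [ 0.011  1.    -0.01 ]
 [ 0.002 -0.01  -1.   ]]
tilt 0.58
ball_center 0.71 [0.6017 0.1464 0.029 ]
dish_grip 0.57 [0.608  0.2368 0.0646]
dish_tab 0.86 [0.6063 0.025  0.027 ]
mat 0.5 [ 0.735  -0.2635 -0.0031]
```

View pics/w6.png

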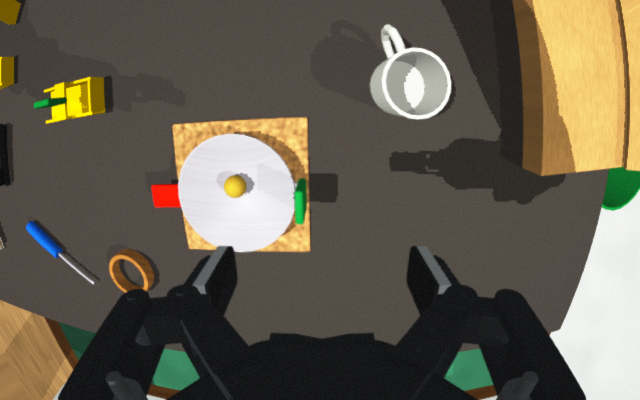

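The wrist view shows the ball at pixel (235,186) near the middle of the dish, the green plate at (300,201) and the red tab at (165,196). The axes are nearly aligned with the tool. I'll close in and measure the plate from nearby.

Request:
{"op": "carry_out", "data": {
  "increments": [8.5,-2,-1.3,2,0,8.5,-2,-1.3,3,0,8.5,0,0,3,0,8.5,0,0,1,0,8.5,0,0,0,0]
}}

```text
clock: 38.67
eef_pos: [0.6087, 0.238, 0.1733]
tool_rot: [0.003, 1.0, -0.004, -0.0]
ft_force: [-0.6, -1.3, -0.7]
grip_width: 0.0852
grasp_force: 0.0
```

```bash
python3 - <<'E'
from h import *
o=bot.get_obs(); print(np.round(o["eef_pos"],4))
for n in ("wrist","top"):
    c=bot.camera(n); p=c["pixels"]; K=c["mtx"]; z=c["range_z"]
    h=cv2.cvtColor(p,cv2.COLOR_BGR2HSV); m=cv2.inRange(h,(45,120,40),(85,255,255))>0
    v,u=np.nonzero(m&(z>0)); zz=z[v,u]; x=(u-K[0,2])/K[0,0]; y=(v-K[1,2])/K[1,1]
    if n=="wrist":
        r=np.hypot(x,y); s=np.where(r>1e-6,np.tan(r)/np.maximum(r,1e-9),1); x=x*s;y=y*s
    A=R.from_quat(c["attitude"]).as_matrix(); W=np.c_[x*zz,y*zz,zz]@A.T+c["eye"]
    W=W[(abs(W[:,0]-.611)<.05)&(abs(W[:,1]-.235)<.04)&(W[:,2]>.07)]
    print(n,len(W)); 
    if len(W)>5:
        print("min",np.percentile(W,3,axis=0).round(4),"max",np.percentile(W,97,axis=0).round(4),"mean",W.mean(0).round(4)); a=np.polyfit(W[:,0],W[:,1],1); print("slope",a[0].round(3))
E
```

```text
[0.6087 0.238  0.1733]
wrist 598
min [0.591  0.2306 0.0753] max [0.6271 0.2395 0.2671] mean [0.6075 0.2352 0.0896]
slope 0.001
top 39
min [0.5927 0.2275 0.0715] max [0.6252 0.2342 0.0871] mean [0.608  0.2302 0.0815]
slope -0.033
```

Request:
{"op": "carry_out", "data": {
  "increments": [8.5,0,-0.2,3.5,0,8.5,0,0,3.5,0,8.5,0,0,3.5,0,8.5,0,0,2,0,8.5,0,0,0,0]
}}

```text
clock: 39.4
eef_pos: [0.6086, 0.2353, 0.0487]
tool_rot: [0.003, 1.0, -0.004, -0.0]
ft_force: [-0.5, 0.2, 0.8]
grip_width: 0.0851
grasp_force: 0.0
```

Request:
{"op": "carry_out", "data": {
  "increments": [3,0,0,0,0,2.2,0,0,0,0,1.6,0,0,0,0,1.3,0,0,0,0,1.1,0,0,0,0]
}}

```text
clock: 40.02
eef_pos: [0.6093, 0.235, 0.0493]
tool_rot: [0.003, 1.0, -0.004, 0.001]
ft_force: [0.3, -0.0, 0.7]
grip_width: 0.0114
grasp_force: 0.4
```

Request:
{"op": "carry_out", "data": {
  "increments": [0,0,0,0,0,0,0,0,0,0,0,0,0,0,0,0,0,0,0,0,0,0,0,0,0]
}}

```text
clock: 40.65
eef_pos: [0.6093, 0.2352, 0.0492]
tool_rot: [0.003, 1.0, -0.004, 0.001]
ft_force: [-0.2, -1.2, 1.4]
grip_width: 0.0092
grasp_force: 58.8
```

```bash
python3 s.py; python3 - <<'E'
from h import *
for k in("wrist","scene"):
  c=bot.camera(k)
  for n in ("ball_center","dish_center","dish_grip","dish_tab"):
    for d in bot.place_of(c,n)[:1]: print(n,round(d["p"],2),toW(c,d["xyz"]).round(4))
E
```

```text
40.65 q [ 0.372  0.663  0.178  1.088 -0.008  0.377] p [0.6093 0.2352 0.0492]
[[-1.     0.006  0.001]
 [ 0.006  1.    -0.008]
 [-0.001 -0.008 -1.   ]]
tilt 0.44
ball_center 0.96 [0.6008 0.1466 0.0268]
dish_center 0.76 [0.6092 0.1489 0.0107]
dish_grip 0.95 [0.6086 0.2341 0.0643]
dish_tab 0.89 [0.6041 0.0237 0.0342]
ball_center 0.74 [0.6091 0.1498 0.0024]
dish_center 0.95 [0.6142 0.1492 0.0173]
dish_grip 0.59 [0.6125 0.2373 0.061 ]
```

Request:
{"op": "carry_out", "data": {
  "increments": [0,0,0,-0.5,0,0,0,0,-1.2,0,0,0,0,-2,0,0,0,0,-2.2,0,0,0,0,-2,0]
}}

```text
clock: 41.78
eef_pos: [0.609, 0.2362, 0.1294]
tool_rot: [0.003, 1.0, -0.003, 0.001]
ft_force: [0.2, 0.5, -3.5]
grip_width: 0.009
grasp_force: 58.6
```

Request:
{"op": "carry_out", "data": {
  "increments": [0,0,0,-1.3,0,0,0,0,-0.6,0,0,0,0,0,0,0,0,0,0,0,0,0,0,0,0]
}}

```text
clock: 42.4
eef_pos: [0.6086, 0.2358, 0.1462]
tool_rot: [0.003, 1.0, -0.004, -0.0]
ft_force: [-0.2, 0.5, -3.9]
grip_width: 0.009
grasp_force: 58.6
```

```bash
python3 s.py; python3 - <<'E'
from h import *
for k in("wrist",):
  c=bot.camera(k)
  for n in ("ball_center","dish_center","dish_grip","dish_tab"):
    for d in bot.place_of(c,n)[:1]: print(n,round(d["p"],2),toW(c,d["xyz"]).round(4))
E
```

```text
42.4 q [ 0.373  0.592  0.316  1.298 -0.007  0.379] p [0.6086 0.2358 0.1462]
[[-1.     0.006 -0.   ]
 [ 0.006  1.    -0.008]
 [ 0.    -0.008 -1.   ]]
tilt 0.46
ball_center 0.89 [0.5997 0.1484 0.1246]
dish_center 0.84 [0.6088 0.1507 0.1072]
dish_tab 0.9 [0.6069 0.0257 0.1256]
```

The dish is up about 97 mm, level, with the ball near the middle. Now the quarter turn about the dish's own centre.

Request:
{"op": "carry_out", "data": {
  "increments": [0,0.44,-0.01,0,-0.05,0,0.7,-0.03,0,-0.08,0,0.88,-0.04,0,-0.1,0,0.88,-0.04,0,-0.1,0,0.88,-0.04,0,-0.1]
}}

```text
clock: 43.28
eef_pos: [0.572, 0.2282, 0.1472]
tool_rot: [-0.212, 0.977, -0.004, -0.0]
ft_force: [-0.1, 0.4, -3.4]
grip_width: 0.0091
grasp_force: 58.6
```

Request:
{"op": "carry_out", "data": {
  "increments": [0,0.88,-0.04,0,-0.1,0,0.88,-0.04,0,-0.1,0,0.88,-0.04,0,-0.1,0,0.88,-0.04,0,-0.1,0,0.88,-0.04,0,-0.1]
}}

```text
clock: 43.9
eef_pos: [0.5377, 0.2009, 0.1474]
tool_rot: [-0.447, 0.894, -0.004, -0.001]
ft_force: [-0.8, -0.2, -3.4]
grip_width: 0.0094
grasp_force: 58.6
```

Request:
{"op": "carry_out", "data": {
  "increments": [0,0.88,-0.04,0,-0.1,0,0.88,-0.04,0,-0.1,0,0.88,-0.04,0,-0.1,0,0.88,-0.04,0,-0.1,0,0.88,-0.04,0,-0.1]
}}

```text
clock: 44.52
eef_pos: [0.5207, 0.1606, 0.1477]
tool_rot: [-0.655, 0.756, -0.003, -0.002]
ft_force: [-0.3, 0.3, -4.0]
grip_width: 0.0094
grasp_force: 58.6
```

Request:
{"op": "carry_out", "data": {
  "increments": [0,0.88,-0.04,0,-0.1,0,0.35,-0.01,0,-0.04,0,0,0,0,0,0,0,0,0,0,0,0,0,0,0]
}}

```text
clock: 45.15
eef_pos: [0.5201, 0.1489, 0.1477]
tool_rot: [-0.705, 0.709, -0.003, -0.002]
ft_force: [-0.2, -0.5, -3.6]
grip_width: 0.0091
grasp_force: 58.6
```

```bash
python3 s.py; python3 - <<'E'
from h import *
for k in("wrist","scene","top"):
  c=bot.camera(k); cv2.imwrite(f"pics/e_{k}.png",c["pixels"])
  for n in ("ball_center","dish_center","dish_grip","dish_tab","mat"):
    for d in bot.place_of(c,n)[:1]: print(n,round(d["p"],2),toW(c,d["xyz"]).round(4))
E
```

```text
45.15 q [ 0.283  0.371 -0.036  1.164 -0.008 -1.281] p [0.5201 0.1489 0.1477]
[[-0.006 -1.     0.001]
 [-1.     0.006 -0.008]
 [ 0.008 -0.001 -1.   ]]
tilt 0.44
ball_center 0.77 [0.6105 0.1395 0.1287]
dish_center 0.68 [0.6068 0.1518 0.1091]
dish_grip 0.56 [0.5178 0.1503 0.1612]
dish_tab 0.59 [0.7317 0.1463 0.1261]
ball_center 0.39 [0.6078 0.1384 0.1284]
dish_center 0.66 [0.6135 0.1526 0.1148]
dish_grip 0.57 [0.523  0.1502 0.157 ]
dish_tab 0.73 [0.7386 0.1451 0.1296]
mat 0.68 [0.611  0.1485 0.0023]
ball_center 0.39 [0.6087 0.135  0.1303]
dish_center 0.72 [0.6138 0.1525 0.1114]
dish_grip 0.71 [0.5197 0.1458 0.1578]
dish_tab 0.71 [0.7334 0.1506 0.1271]
mat 0.71 [ 0.611   0.1433 -0.    ]
```

View pics/e_scene.png

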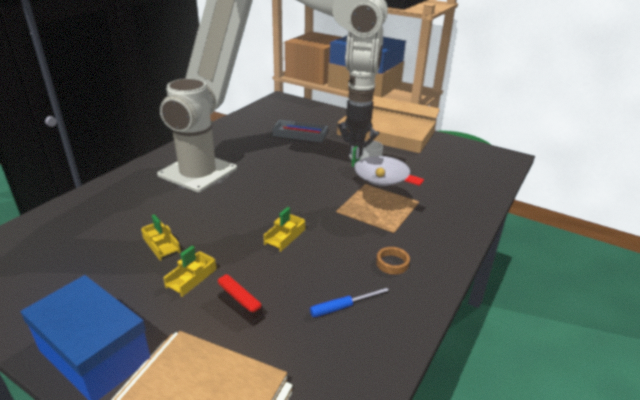

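The dish is held level above the mat at pixel (383,168), with the grip toward the robot, the tab pointing away and the ball near the middle. The scoop stands at (285,230) and the bystanders are in place.

```bash
python3 -c "
from workcell import bot
print(bot.job_done())"
```

```text
the job is handed in; nothing more can be done
None
```

The job is handed in, but no verdict came back: the last check showed the ball poured into the dish (about 11 mm off centre), the scoop standing released on the desk, the dish held level about 10 cm above the mat after its quarter turn, and the stapler, tape roll, screwdriver and mug in place.

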